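Eject a tested module board from its test nest

ROBOT

A 7-joint arm with a two-finger parallel gripper is mounted at the origin on a cart in front of the work surface, level with it; the furniture and walls round the work are solid. World frame = base frame: x ahead of the robot, y to its left, z up, the work surface at z = 0. Lengths are in m, angles in rad, forces in N, time in s.
With the tool pointing down it reaches from about 0.425 to 1.025 m from the base axis. Payload 9.4 kg.
Tool frame: the origin (TCP) lies at the very end of the fingers, on their centre line; the grasp point (between the pads) lies bot.grip_depth behind it (bot.grip_depth is the distance from the TCP to the grasp point, in m); z points along the fingers, y is the direction in which the jaws open and shut (so a half turn about z gives the same grasp; the last joint's range is limited). The gripper opens to 85 mm and grips with 20 to 120 N. Pads are 22 mm wide; open, the fingers measure 114 mm over their backs; the gripper's body (76 mm by 85 mm) begins 54 mm behind the grasp point. The pads swing forward as they close: fully open they stand 13 mm farther back than shut.
Start: joints at [-1.368, 0.599, -0.003, 1.599, 0.002, 0.943, -0.08], TCP at [0.2, 0.697, 0.231] pointing down, gripper open.
Joint ranges: [-2.57, 2.57], [-0.35, 1.97], [-1.29, 1.29], [0.11, 2.56], [-1.05, 4.19], [0.11, 1.86], [-2.63, 2.63]. Speed limits (rad/s): [2.22, 2.22, 3.01, 3.01, 3.14, 3.14, 3.14].

INTERFACE

Orientations are given as a rotation vector (axis times angle).
In Python, from bench import bot gives the robot as it stands.
- The arm moves only by the shell command python3 -m pendant 'ROWS' [OPENING]. ROWS is JSON, a list of rows, each a list of 2 entries, a list of its own where there are three numbers: the shift along the tool's x, y, z in m, then the turn about the tool's z in rad. A call has exactly 8 rows; each row is the pose to reach, as a shift and turn from the pose commanded when the call began, along the tool's axes at that moment; what a row does not reach only later rows make up. A row lasts 1/10 s, in which the tool goes at most 50 mm and 8.59 degrees, less where a joint would pass 70% of its speed; a pose out of reach is approached as far as the arm can. A call with a gripper value outside its range is refused whole. OPENING is the opening, from 0 (shut) to 1 (fully open), set as the call begins (- or left out, the last holds). The fingers move at their own pace and stop on an object; the grip force is fixed at half the most. Time passes only in rows, so rows that repeat a pose let the fingers close, or fill a call up. It gives the time, the measured TCP pose, the force and the opening at its end, in the units of the state.
- bot.sense(): the state, without advancing time (a new reading comes with each control period).
- bot.read_camera(name): name is "scene" or "side" or "wrist"; returns the picture (384x512x3 uint8, red, green, blue); there is no depth.
- bot.get_calibration(name): a dict with "camera_matrix" (3x3 intrinsics, pixels), "view" (4x4, takes a point from world to camera coordinates). Camera axes: x right, y down, z forward; pixel columns grow to the right and rows downward; lengths in m; the calibration is good to about 2 mm. A picture is of the moment at which its call begins: read the wrist's pose just before it. get_calibration takes no time and is no camera call; for the wrist camera it gives the pose at the moment of the call.
- bot.close_job(): hands the job in, once; it reports no verdict.
Trained networks look in the newest picture that a camera, given by its name, has taken for a name from the list of things; names that differ only in an ending like _2 or _b are one class to them, and where a whole thing is asked for, a point or a joint stands for the part that bears it (a point fixed in the world has none). Each returns a list of dicts, best first, with "conf" (0 to 1); they miss things now and then, are a little off and sometimes report something else, mostly with a low value. They report only what shows in the picture. A call takes as long as a camera call. They do not tell look-alikes from the thing itself.
- bot.cut_out(query, camera): "pixels" (384x512 bool, what is visible of it) and "rect" ([left, top, right, bottom] in pixels, round what is visible of it).
The state is a dict: "time": time; "joint_positions": joint angles; "qd": joint speeds; "joint_torque": joint torques, N m; "tcp_pos": TCP position; "tool_rot": TCP orientation; "wrist_force": force on the tool from outside, world axes, zero at the start; "ft_torque": the same for the moment, N m; "grip_width": opening from 0.0 (shut) to 1.0 (fully open).
Only numpy, scipy, OpenCV 4.12 (cv2) and the standard library are available. Lean on these libraries where they do the work, as an engineer would, in place of code of your own. Each camera call takes 0.05 s, during which the arm holds its last target. There are 200 camera calls.

TASK

The dark red module board in the test nest has been tested. Lift the dust cover off the nest by its knob and set it upright on the bench, push the nest's ejector slide by its orange tab until you feel it reach its stop (do not force it), then let it spring back. Draw the board out and lay it flat in the steel pan, component side up, beside the board already there, and leave everything else where it stands.

Things in the scene. Friction and masses are not known exactly. Their poses are not given: they have to be found in the camera images.
- nest: Aluminium test nest, fixed, on a 222 x 96 x 12 mm steel base. Origin: on the bench under the middle of the board pocket; x: the way the board comes out, z up. Pocket block x -50..50, y -36..36, floor z 34, side walls to z 50 mm, front open. Lips over the board's long edges and side spring clips hold the board: it can only slide along +x. Ejector rod behind it along x at z 41 mm.
- tab_middle (a point): Fixed point on the nest, 143 mm behind its origin, 65 mm up. The orange upright ejector tab (32 mm wide, 6 thick, z 30..85 mm) is clamped anywhere along the rod: its rear face rests up to 15 mm before or behind this point, unreported: feel for it. Push that face towards the nest's +x at z above 50 mm (the rod end sticks out behind below z 45).
- ejector (a joint): travel of the ejector slide, m: 0 at rest, grows as it is pushed towards the nest's +x, hard stop at 0.040; a spring brings it back. Its pusher moves the board along. Spring and clips take about 3 to 9 N; at the stop the force rises steeply.
- cover: White loose dust cover, 112 x 83 x 18 mm, black knob on top; closes the pocket and its front. Origin: centre of the underside of its skirts (36 mm above the bench while on the nest). Plate top at z 18; knob on the z axis, 20 mm in diameter, z 23..44, with a 24 mm head to z 52. The skirts hang 14 mm over the nest's walls: lift it at least 25 mm straight up.
- board: Dark red module board, 92 (x) x 49 (y) x 5 mm, parts in the middle of its top to 12 mm; grip across the long edges. Origin: centre of the underside. In the nest, under the cover, its x lies along the nest's x, wholly in the pocket; full ejector travel leaves about 35 to 40 mm of it out of the front, still held by the clips.
- pan: Stainless steel sheet pan, 335 (x) x 210 (y) x 26 mm, fixed; origin under its centre, floor 2 mm above the bench, flat floor 300 x 176 mm.
- done_board: Grey module board of the same size that already lies flat in one half of the pan; bystander. Origin: centre of the underside.
- flux_bottle: Small white bottle with a pointed red tip, 25 mm wide, 100 mm tall; bystander. Origin: centre of the underside.
- dropper: White bottle with a blue cap, 40 mm wide, 105 mm tall; bystander. Origin: centre of the underside.
- red_clip: Small red plastic clip, 16 x 32 x 15 mm; bystander. Origin: centre of the underside.
Not all that is in view belongs to the job. What is shaped like the cover but green is not meant.

How it is judged:
By the outcome, as a careful person would: the job done as asked, in the order asked, and still so for the second after the job is handed in, with the robot touching nothing.
It also fails if it takes over 59 s, if anything falls off the work surface, if the arm or the gripper's body presses on something with over 40 N, if the wrist force passes 120 N, or if a joint passes its speed limit or range.

## Working session

There is one attempt and no reset: what is moved stays moved. The work goes in short steps, Python scripts to look and compute and a shell command to move; the robot and the scene stay as the last step left them, time stands still between calls to the robot, and variables do not carry over. Pictures are saved under pics/ and viewed, on a budget of 10 in all, crops included, one or two more only if the job needs it, and the job is handed in when it is done.

```bash
ls; mkdir -p pics
python3 - <<'E'
from bench import bot
import cv2,numpy as np
a=bot.read_camera("scene");b=bot.read_camera("side")
cv2.imwrite("pics/1.png",cv2.cvtColor(cv2.resize(np.vstack([a,b]),None,fx=.78,fy=.78),cv2.COLOR_RGB2BGR))
cv2.imwrite("pics/s.png",cv2.cvtColor(a,cv2.COLOR_RGB2BGR));cv2.imwrite("pics/d.png",cv2.cvtColor(b,cv2.COLOR_RGB2BGR))
for c in("scene","side"):
  print(c,bot.get_calibration(c))
  for n in["nest","cover","pan","done_board","flux_bottle","dropper","red_clip","ejector","board"]:
    print(n,[(round(r["conf"],2),r["rect"]) for r in bot.cut_out(n,c)])
print(bot.sense(),bot.grip_depth)
E
```

```text
pics
scene {'camera_matrix': array([[424.76330822,   0.        , 250.64228132],
       [  0.        , 424.76330822, 194.85789911],
       [  0.        ,   0.        ,   1.        ]]), 'view': array([[-0.91902959, -0.39402257, -0.01143795,  0.52188272],
       [-0.29795958,  0.71338169, -0.63427648,  0.16187376],
       [ 0.25807887, -0.57951081, -0.77302168,  0.94975243],
       [ 0.        ,  0.        ,  0.        ,  1.        ]])}
nest [(0.75, [207.3, 220.7, 270.8, 304.4])]
cover [(0.7, [278.5, 260.8, 342.8, 312.6]), (0.58, [228.7, 203.5, 270.3, 249.3])]
pan [(0.79, [218.7, 114.7, 356.5, 199.3])]
done_board [(0.96, [247.1, 147.0, 273.9, 175.4])]
flux_bottle [(0.64, [169.9, 158.1, 180.5, 183.0])]
dropper [(0.71, [144.3, 183.0, 165.8, 221.6])]
red_clip []
ejector [(0.55, [225.7, 248.8, 247.7, 287.3])]
board []
side {'camera_matrix': array([[391.55540556,   0.        , 256.20275981],
       [  0.        , 391.55540556, 193.41874382],
       [  0.        ,   0.        ,   1.        ]]), 'view': array([[ 0.99254426, -0.12125319, -0.01239192, -0.55834036],
       [-0.08644207, -0.628599
[... 609 characters left out ...]
ard []
{'time': 1.0, 'joint_positions': array([-1.36772214,  0.59932904, -0.0025013 ,  1.59938508,  0.0018142 ,
        0.94291218, -0.07979493]), 'qd': array([-0.00041253,  0.00055832, -0.00128158, -0.00124706, -0.00174971,
       -0.00184812,  0.00062819]), 'joint_torque': array([-2.22244831e-03, -7.76229501e+01,  1.56421166e+00, -2.58387315e+01,
        1.26043995e-02,  2.20962094e-03, -7.46742273e-06]), 'tcp_pos': array([0.20021073, 0.69681053, 0.23125907]), 'tool_rot': array([ 4.37972397e-01,  3.11085804e+00, -5.47190298e-05]), 'wrist_force': array([-0.54939144, -0.35218597, -0.23433726]), 'ft_torque': array([0.02647301, 0.01292598, 0.03600681]), 'grip_width': 0.9958739324206745} 0.0187
```

View pics/1.png

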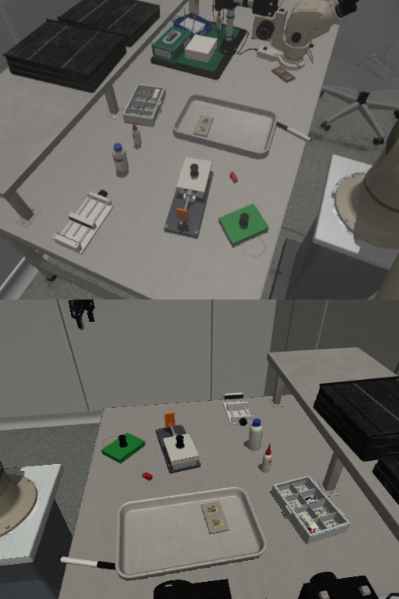

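```bash
cat > h.py <<'E'
import numpy as np,cv2
from bench import bot
def ray(cal,uv):
    K,V=cal["camera_matrix"],cal["view"];R=V[:3,:3];c=-R.T@V[:3,3]
    d=R.T@np.linalg.inv(K)@np.array([uv[0],uv[1],1.]);return c,d/np.linalg.norm(d)
def onz(cal,uv,z):
    c,d=ray(cal,uv);return c+d*(z-c[2])/d[2]
def tri(pairs):
    A=0;b=0
    for cal,uv in pairs:
        c,d=ray(cal,uv);P=np.eye(3)-np.outer(d,d);A=A+P;b=b+P@c
    return np.linalg.solve(A,b)
def proj(cal,p):
    K,V=cal["camera_matrix"],cal["view"];q=K@(V[:3,:3]@np.asarray(p)+V[:3,3]);return q[:2]/q[2]
def cen(m): 
    y,x=np.nonzero(m);return np.array([x.mean(),y.mean()])
def big(m):
    n,l,s,c=cv2.connectedComponentsWithStats(m.astype(np.uint8));return l==1+np.argmax(s[1:,4])
E
python3 - <<'E'
from h import *
im={c:cv2.imread(f"pics/{f}.png") for c,f in(("scene","s"),("side","d"))}
cal={c:bot.get_calibration(c) for c in im}
P={}
for c,a in im.items():
    f=cv2.cvtColor(a,cv2.COLOR_BGR2HSV).astype(int)
    org=big((f[...,0]<16)&(f[...,0]>5)&(f[...,1]>170)&(f[...,2]>110))
    r=dict(scene=[229,204,271,250],side=[212,172,256,214])[c]
    blk=np.zeros(org.shape,bool);s=np.s_[r[1]:r[3],r[0]:r[2]];blk[s]=f[s][...,2]<60;blk=big(blk)
    P[c]=dict(tab=cen(org),knob=cen(blk));print(c,P[c],org.sum(),blk.sum())
for k in("tab","knob"):
    X=tri([(cal[c],P[c][k]) for c in im]);print(k,X,[proj(cal[c],X)-P[c][k] for c in im])
for c in im:
    bot.read_camera(c)
    for n,z in(("done_board",.007),("pan",.026)):
        r=bot.cut_out(n,c)
        if r:
            pts=np.argwhere(r[0]["pixels"])[:,::-1]
            w=np.array([onz(cal[c],p,z)[:2] for p in pts]).astype(np.float32)
            q=cv2.minAreaRect(w);print(c,n,r[0]["conf"],q)
E
```

```text
Traceback (most recent call last):
  File "h.py", line 18, in big
    n,l,s,c=cv2.connectedComponentsWithStats(m.astype(np.uint8));return l==1+np.argmax(s[1:,4])
                                                                             ~~~~~~~~~^^^^^^^^^
ValueError: attempt to get argmax of an empty sequence
```

```bash
cat > a.py <<'E'
from h import *
im={c:cv2.imread(f"pics/{f}.png") for c,f in(("scene","s"),("side","d"))}
cal={c:bot.get_calibration(c) for c in im}
P={}
for c,a in im.items():
    f=cv2.cvtColor(a,cv2.COLOR_BGR2HSV).astype(int)
    r0=dict(scene=[222,245,250,290],side=[204,140,230,178])[c]
    org=np.zeros(f.shape[:2],bool);s=np.s_[r0[1]:r0[3],r0[0]:r0[2]];org[s]=(f[s][...,0]<20)&(f[s][...,1]>140);org=big(org)
    r=dict(scene=[229,204,271,250],side=[212,172,256,214])[c]
    blk=np.zeros(org.shape,bool);s=np.s_[r[1]:r[3],r[0]:r[2]];blk[s]=f[s][...,2]<60;blk=big(blk)
    P[c]=dict(tab=cen(org),knob=cen(blk));print(c,P[c],org.sum(),blk.sum())
for k in("tab","knob"):
    X=tri([(cal[c],P[c][k]) for c in im]);print(k,X,[proj(cal[c],X)-P[c][k] for c in im])
for c in im:
    bot.read_camera(c)
    for n,z in(("done_board",.007),("pan",.026)):
        r=bot.cut_out(n,c)
        if r:
            pts=np.argwhere(r[0]["pixels"])[:,::-1]
            w=np.array([onz(cal[c],p,z)[:2] for p in pts]).astype(np.float32)
            q=cv2.minAreaRect(w);print(c,n,r[0]["conf"],q)
E
python3 a.py
```

```text
scene {'tab': array([233.58333333, 271.32142857]), 'knob': array([248.8362069 , 218.50862069])} 84 116
side {'tab': array([217.05633803, 153.94835681]), 'knob': array([230.3       , 181.73333333])} 213 150
tab [0.49435769 0.25736369 0.06225051] [array([0.37588042, 0.1276176 ]), array([ 0.30480102, -0.10117714])]
knob [0.51812637 0.12585142 0.06971444] [array([-0.27032297, -0.09366724]), array([-0.26528961,  0.09092816])]
scene done_board 0.9 ((0.5846946239471436, -0.10739222168922424), (0.051086895167827606, 0.09875493496656418), 8.003934860229492)
scene pan 0.72 ((0.5179593563079834, -0.1398049145936966), (0.33632054924964905, 0.2147795706987381), 3.304330587387085)
side done_board 0.97 ((0.5863690376281738, -0.11238829791545868), (0.04815129190683365, 0.09366842359304428), 6.3972954750061035)
side pan 0.77 ((0.5180080533027649, -0.14539313316345215), (0.3345920145511627, 0.21134038269519806), 3.2660043239593506)
```

Run:
```python
from h import *
a=cv2.imread("pics/s.png")[100:320,130:360];b=cv2.imread("pics/d.png")[135:370,110:360]
a=cv2.resize(a,(400,383),interpolation=3);b=cv2.resize(b,(400,383),interpolation=3)
cv2.imwrite("pics/2.png",np.hstack([a,b]))
```

```text
(no output)
```

View pics/2.png

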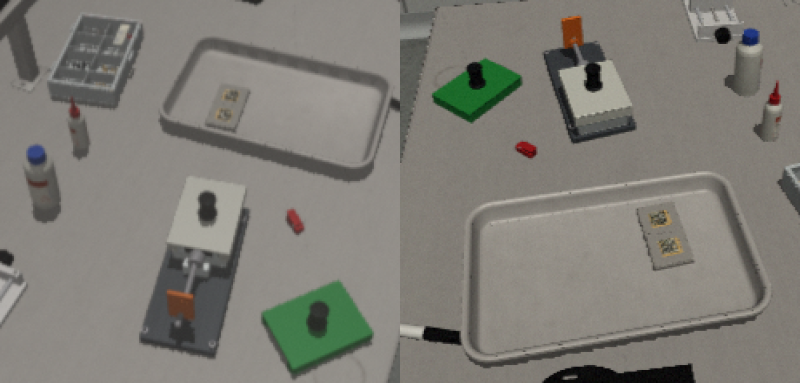

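Nest sits at about (0.518, 0.126), with its x along -80° (toward the pan). The knob is at (249,218) in scene and (230,182) in side, and the free half of the pan is at lower x. Next I move above the knob.

```bash
cat >> h.py <<'E'
def st():
    s=bot.sense();R=cv2.Rodrigues(s["tool_rot"])[0];return s,R
def go(x,y,z,deg):
    "print tool-axis shift and turn to TCP x,y,z with tool x at world heading deg"
    s,R=st();d=R.T@(np.array([x,y,z])-s["tcp_pos"]);h=np.degrees(np.arctan2(R[1,0],R[0,0]))
    t=(deg-h+180)%360-180
    print("shift",d.round(4),"turn",round(-np.radians(t),4),"now",s["tcp_pos"].round(4),"head",h.round(2),"F",s["wrist_force"].round(1),"w",round(s["grip_width"],3),"t",s["time"])
E
D='[[-0.463,-0.461,0.03],1.112]'; python3 -m pendant '[[[-0.463,-0.461,0.03],1.112],[[-0.463,-0.461,0.03],1.112],[[-0.463,-0.461,0.03],1.112],[[-0.463,-0.461,0.03],1.112],[[-0.463,-0.461,0.03],1.112],[[-0.463,-0.461,0.03],1.112],[[-0.463,-0.461,0.03],1.112],[[-0.463,-0.461,0.03],1.112]]' 0.6
python3 -c "
from h import *
go(.518,.126,.2,100.3)"
```

```text
time: 2.1
tcp_pos: [0.3952, 0.3461, 0.2132]
tool_rot: [2.02, 2.406, 0.001]
wrist_force: [0.9, 0.8, 0.3]
grip_width: 0.601
shift [-0.238   0.0829  0.0131] turn -0.0059 now [0.3952 0.3461 0.2132] head 99.96 F [0.9 0.8 0.3] w 0.601 t 2.1
```

```bash
python3 -m pendant '[[[-0.238,0.083,0.013],-0.006],[[-0.238,0.083,0.013],-0.006],[[-0.238,0.083,0.013],-0.006],[[-0.238,0.083,0.013],-0.006],[[-0.238,0.083,0.013],-0.006],[[-0.238,0.083,0.013],-0.006],[[-0.238,0.083,0.013],-0.006],[[-0.238,0.083,0.013],-0.006]]'
python3 -c "
from h import *
go(.518,.126,.2,100.3)
cal=bot.get_calibration('wrist');a=bot.read_camera('wrist')
print(cal['camera_matrix'][0],proj(cal,[.518,.126,.088]),proj(cal,[.4944,.257,.085]))
for n in('cover','ejector','red_clip','nest'): print(n,[(r['conf'],r['rect']) for r in bot.cut_out(n,'wrist')])
cv2.imwrite('pics/3.png',a[...,::-1])"
```

```text
time: 2.9
tcp_pos: [0.5181, 0.1293, 0.1999]
tool_rot: [-2.005, -2.418, -0.0]
wrist_force: [-0.8, 0.3, 0.2]
grip_width: 0.6
shift [-0.0033 -0.0007 -0.0001] turn 0.0063 now [0.5181 0.1293 0.1999] head 100.66 F [-0.8  0.3  0.2] w 0.6 t 2.9
[289.82757483   0.         257.66961689] [259.00293203 188.83122808] [260.46697701  28.36227115]
cover [(0.95, [216.2, 123.3, 301.3, 229.4]), (0.88, [37.6, 2.2, 168.7, 134.1])]
ejector [(0.55, [240.1, 9.2, 274.7, 106.7])]
red_clip [(0.74, [152.8, 192.1, 181.0, 217.5]), (0.17, [256.9, 305.0, 292.3, 331.1])]
nest [(0.63, [257.7, 305.0, 291.5, 326.2]), (0.58, [208.8, 2.9, 303.4, 125.7])]
```

View pics/3.png

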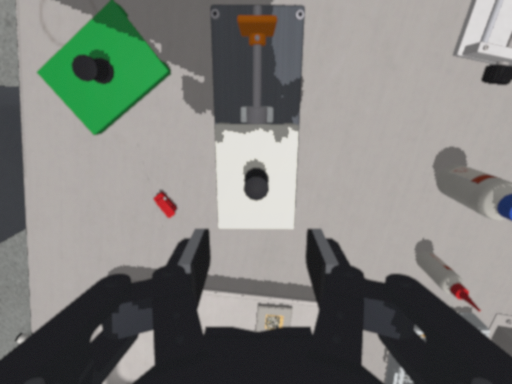

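The wrist view shows the cover at rows 125-229, columns 216-299, with the knob head near (256,178). The tab is at the top (257,28), and the nest is aligned with the tool. Next I measure the cover plate and knob precisely.

Run:
```python
from h import *
cal=bot.get_calibration('wrist')
a=cv2.imread('pics/3.png');f=cv2.cvtColor(a,cv2.COLOR_BGR2HSV)
m=np.zeros(a.shape[:2],bool);s=np.s_[115:240,205:310]
m[s]=(f[s][...,2]>195);m=big(m)
w=np.array([onz(cal,p,.054)[:2] for p in np.argwhere(m)[:,::-1]],np.float32);print("plate",m.sum(),cv2.minAreaRect(w))
k=np.zeros(m.shape,bool);s=np.s_[160:205,235:280];k[s]=f[s][...,2]<60;k=big(k)
pts=np.argwhere(k)[:,::-1];print("knob px",pts.min(0),pts.max(0))
# head: lowest-dist circle; head is nearest to image top
top=pts[:,1].min(); print("head", onz(cal,[cen(k)[0],top],.088), [onz(cal,[x,top+13],.088) for x in (pts[:,0].min(),pts[:,0].max()+1)])
# base edges
for r in(20,60,100):
    row=f[r,:,2].astype(int);c=np.nonzero(row[200:320]<75)[0]+200;print(r,c.min(),c.max(),onz(cal,[c.min(),r],.012)[:2],onz(cal,[c.max()+1,r],.012)[:2])
o=np.zeros(m.shape,bool);s=np.s_[0:50,225:290];o[s]=(f[s][...,0]<20)&(f[s][...,1]>140);p=np.argwhere(o)[:,::-1];print("tab",p.min(0),p.max(0))
```

```text
plate 6620 ((0.5153220891952515, 0.12356892228126526), (0.08229918032884598, 0.10835890471935272), 10.455967903137207)
knob px [246 169] [266 197]
head [0.51095989 0.14392393 0.088     ] [array([0.50513825, 0.13040649, 0.088     ]), array([0.52401224, 0.13398028, 0.088     ])]
20 211 235 [0.44121827 0.27042438] [0.46617701 0.27514575]
60 213 273 [0.44853842 0.23365258] [0.51168527 0.2456004 ]
100 214 299 [0.45534539 0.19385523] [0.54778493 0.21134943]
tab [237  15] [276  45]
```

```bash
cat > k.py <<'E'
from h import *
go(.518,.126,.2,100.45)
bot.read_camera('wrist')
cal=bot.get_calibration('wrist');a=bot.read_camera('wrist');print(cal['view'].round(3).tolist())
f=cv2.cvtColor(a,cv2.COLOR_RGB2HSV)
k=np.zeros(f.shape[:2],bool);s=np.s_[155:215,230:285];k[s]=f[s][...,2]<60;k=big(k)
p=np.argwhere(k)[:,::-1];print(p.min(0),p.max(0))
from scipy.optimize import minimize
t=np.linspace(0,2*np.pi,24)
def sil(x,y):
    m=np.zeros(k.shape,np.uint8)
    for r,z0,z1 in((.012,.080,.088),(.010,.054,.080)):
        q=np.array([proj(cal,[x+r*np.cos(u),y+r*np.sin(u),z]) for z in(z0,z1) for u in t],np.float32)
        cv2.fillConvexPoly(m,np.round(cv2.convexHull(q)).astype(int),1)
    return m>0
best=max((( (sil(x,y)&k).sum()/(sil(x,y)|k).sum()),x,y) for x in np.arange(.506,.526,.001) for y in np.arange(.115,.140,.001));print("knob",best)
m=np.zeros(k.shape,bool);s=np.s_[115:245,205:310];m[s]=(f[s][...,2]>195);m=big(m)
w=np.array([onz(cal,q,.054)[:2] for q in np.argwhere(m)[:,::-1]],np.float32);print("plate",cv2.minAreaRect(w))
E
python3 k.py
```

```text
shift [-0.0035 -0.0008  0.    ] turn 0.005 now [0.5181 0.1295 0.2   ] head 100.74 F [ 0.2  0.4 -0.2] w 0.599 t 3.15
[[0.983, 0.186, -0.0, -0.531], [0.178, -0.94, 0.29, 0.003], [0.054, -0.285, -0.957, 0.359], [0.0, 0.0, 0.0, 1.0]]
[246 169] [266 197]
knob (np.float64(0.5898203592814372), np.float64(0.514), np.float64(0.129))
plate ((0.5152139663696289, 0.12370382994413376), (0.08232615143060684, 0.10757848620414734), 10.391454696655273)
```

```bash
python3 -c "
from h import *
go(.515,.1265,.061,100.5)"
```

```text
shift [-0.0019 -0.0037  0.139 ] turn 0.0033 now [0.5183 0.129  0.2   ] head 100.69 F [-0.5  0.1 -0.1] w 0.6 t 3.25
```

```bash
python3 -m pendant '[[[-0.002,-0.0035,0.04],0.004],[[-0.002,-0.0035,0.08],0.004],[[-0.002,-0.0035,0.11],0.004],[[-0.002,-0.0035,0.13],0.004],[[-0.002,-0.0035,0.139],0.004],[[-0.002,-0.0035,0.139],0.004],[[-0.002,-0.0035,0.139],0.004],[[-0.002,-0.0035,0.139],0.004]]' && python3 -m pendant '[[[0,0,0],0],[[0,0,0],0],[[0,0,0],0],[[0,0,0],0],[[0,0,0],0],[[0,0,0],0],[[0,0,0],0],[[0,0,0],0]]' 0
```

```text
time: 4.05
tcp_pos: [0.5161, 0.1259, 0.062]
tool_rot: [2.011, 2.413, 0.002]
wrist_force: [0.2, 0.4, -0.1]
grip_width: 0.596
time: 4.85
tcp_pos: [0.5159, 0.1258, 0.0619]
tool_rot: [2.011, 2.413, 0.002]
wrist_force: [-2.3, 0.1, 8.9]
grip_width: 0.242
```

```bash
python3 -m pendant '[[[0,0,-0.01],0],[[0,0,-0.025],0],[[0,0,-0.045],0],[[0,0,-0.07],0],[[0,0,-0.08],0],[[0,0,-0.08],0],[[0,0,-0.08],0],[[0,0,-0.08],0]]'
python3 - <<'E'
from h import *
c=bot.get_calibration('scene');d=bot.get_calibration('side')
for n,p in dict(dropper=(156,219),flux=(175,181),whiteclamp_r=(143,248),whiteclamp_near=(95,318)).items(): print(n,onz(c,p,0))
for n,p in dict(dropper=(328,192),flux=(343,220),clampL=(290,150)).items(): print('side',n,onz(d,p,0))
go(.66,.20,.141,100.5)
a=bot.read_camera('scene')[150:350,60:370];b=bot.read_camera('side')[100:300,100:410]
cv2.imwrite('pics/4.png',cv2.resize(np.vstack([a,b]),None,fx=1.5,fy=1.5)[...,::-1])
E
```

```text
time: 5.65
tcp_pos: [0.515, 0.1256, 0.1401]
tool_rot: [-2.011, -2.413, 0.002]
wrist_force: [-0.1, 1.1, -1.5]
grip_width: 0.239
dropper [0.74872954 0.16907068 0.        ]
flux [0.76741796 0.04224569 0.        ]
whiteclamp_r [ 7.32890430e-01  2.53199042e-01 -1.11022302e-16]
whiteclamp_near [ 7.32549166e-01  4.38565166e-01 -1.11022302e-16]
side dropper [0.76045901 0.14144897 0.        ]
side flux [0.76787529 0.03772807 0.        ]
side clampL [0.70244162 0.34267324 0.        ]
shift [ 0.0471  0.1561 -0.0012] turn -0.002 now [0.515  0.1256 0.1401] head 100.38 F [-0.1  1.1 -1.5] w 0.239 t 5.65
```

View pics/4.png

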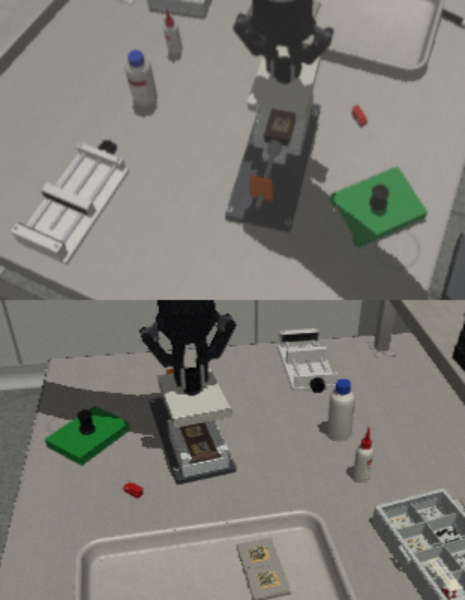

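The cover is off and the red board is visible in the nest. I'll set the cover down right of the nest at about (0.64, 0.14), which is clear of the bottles.

```bash
python3 -m pendant '[[[-0.003,0.04,0],0],[[-0.006,0.08,0],0],[[-0.008,0.115,0],0],[[-0.008,0.125,0.02],0],[[-0.008,0.125,0.055],0],[[-0.008,0.125,0.085],0],[[-0.008,0.125,0.1],0],[[-0.008,0.125,0.1],0]]'; python3 -m pendant '[[[0,0,0.003],0],[[0,0,0.006],0],[[0,0,0.009],0],[[0,0,0.012],0],[[0,0,0.013],0],[[0,0,0.014],0],[[0,0,0.014],0],[[0,0,0.014],0]]'
```

```text
time: 6.55
tcp_pos: [0.6384, 0.1398, 0.0383]
tool_rot: [-2.01, -2.411, 0.006]
wrist_force: [-0.1, -0.6, -0.8]
grip_width: 0.242
time: 7.35
tcp_pos: [0.64, 0.1403, 0.027]
tool_rot: [2.012, 2.413, 0.0]
wrist_force: [1.2, 0.6, 0.2]
grip_width: 0.236
```

```bash
python3 -m pendant '[[[0,0,0.001],0],[[0,0,0.001],0],[[0,0,0.002],0],[[0,0,0.002],0],[[0,0,0.002],0],[[0,0,0.002],0],[[0,0,0.002],0],[[0,0,0.002],0]]'
```

```text
time: 8.15
tcp_pos: [0.64, 0.1403, 0.0259]
tool_rot: [2.012, 2.413, 0.001]
wrist_force: [-2.9, -0.4, 9.0]
grip_width: 0.243
```

```bash
python3 -m pendant '[[[0,0,-0.001],0],[[0,0,-0.001],0],[[0,0,-0.001],0],[[0,0,-0.02],0],[[0,0,-0.06],0],[[0,0,-0.1],0],[[0,0,-0.125],0],[[0,0,-0.125],0]]' 0.6; python3 -c "
from h import *
go(.4826,.3049,.060,100.45)
for c in('scene','side'):
  bot.read_camera(c);print(c,[(r['conf'],r['rect']) for r in bot.cut_out('cover',c)])"
```

```text
time: 8.95
tcp_pos: [0.6419, 0.1405, 0.1538]
tool_rot: [2.01, 2.41, 0.008]
wrist_force: [0.9, 0.9, 0.2]
grip_width: 0.602
shift [ 0.1903 -0.1277  0.0931] turn -0.0016 now [0.6419 0.1405 0.1538] head 100.36 F [0.9 0.9 0.2] w 0.602 t 8.95
scene [(0.86, [177.6, 199.1, 224.3, 246.0]), (0.59, [277.7, 258.3, 341.4, 313.7])]
side [(0.66, [130.6, 170.8, 189.4, 208.8]), (0.6, [258.3, 175.9, 308.1, 220.2])]
```

```bash
python3 -m pendant '[[[0.04,-0.026,0],0],[[0.08,-0.052,0],0],[[0.12,-0.08,0],0],[[0.155,-0.105,0],0],[[0.18,-0.122,0],0],[[0.19,-0.128,0.01],0],[[0.19,-0.128,0.05],0],[[0.19,-0.128,0.091],0]]' 0; python3 -m pendant '[[[-0.005,0,0],0],[[-0.008,0,0],0],[[-0.010,0,0],0],[[-0.012,0,0],0],[[-0.014,0,0],0],[[-0.016,0,0],0],[[-0.016,0,0],0],[[-0.016,0,0],0]]'; python3 -c "
from h import *
go(.4826,.3049,.060,100.45)
a=bot.read_camera('side')[90:240,150:350];b=bot.read_camera('scene')[180:330,160:360]
cv2.imwrite('pics/5.png',cv2.resize(np.hstack([a,b]),None,fx=2,fy=2)[...,::-1])"
```

```text
time: 9.95
tcp_pos: [0.4802, 0.3044, 0.0576]
tool_rot: [2.01, 2.413, 0.002]
wrist_force: [0.9, 0.9, -1.1]
grip_width: 0.0
time: 10.75
tcp_pos: [0.4827, 0.2885, 0.0592]
tool_rot: [2.011, 2.413, 0.001]
wrist_force: [-0.8, -0.1, -0.1]
grip_width: 0.003
shift [ 0.0161  0.0028 -0.0008] turn -0.0013 now [0.4827 0.2885 0.0592] head 100.37 F [-0.8 -0.1 -0.1] w 0.003 t 10.75
```

View pics/5.png

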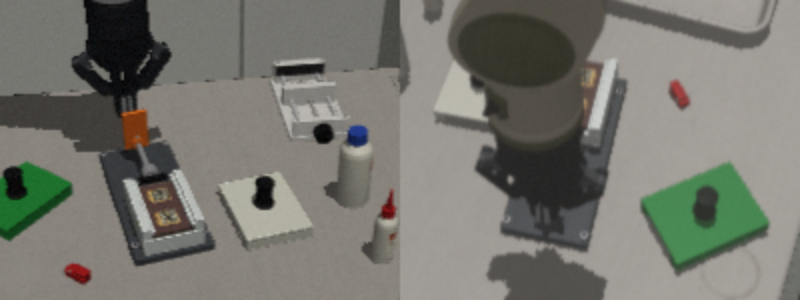

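Cover stands upright at about (265,205) in the left crop, the fingers are behind the orange tab, and the red board is in the open nest. Now I push while feeling for contact.

```bash
python3 -m pendant '[[[-0.002,0.002,0],0],[[-0.004,0.002,0],0],[[-0.006,0.002,0],0],[[-0.008,0.002,0],0],[[-0.010,0.002,0],0],[[-0.012,0.002,0],0],[[-0.012,0.002,0],0],[[-0.012,0.002,0],0]]';python3 -m pendant '[[[-0.002,0,0],0],[[-0.004,0,0],0],[[-0.006,0,0],0],[[-0.008,0,0],0],[[-0.010,0,0],0],[[-0.012,0,0],0],[[-0.012,0,0],0],[[-0.012,0,0],0]]'; python3 -c "
from h import *
go(.4826,.3049,.060,100.45)"
```

```text
time: 11.65
tcp_pos: [0.4868, 0.2769, 0.059]
tool_rot: [2.012, 2.413, 0.0]
wrist_force: [-0.4, 0.4, 0.5]
grip_width: -0.003
time: 12.45
tcp_pos: [0.489, 0.2649, 0.059]
tool_rot: [2.012, 2.413, -0.0]
wrist_force: [-0.5, 2.8, -0.5]
grip_width: -0.0
shift [ 0.0405  0.0009 -0.001 ] turn -0.0016 now [0.489  0.2649 0.059 ] head 100.36 F [-0.5  2.8 -0.5] w -0.0 t 12.45
```

```bash
python3 -m pendant '[[[-0.004,0,0],0],[[-0.008,0,0],0],[[-0.012,0,0],0],[[-0.016,0,0],0],[[-0.020,0,0],0],[[-0.024,0,0],0],[[-0.028,0,0],0],[[-0.028,0,0],0]]';python3 -m pendant '[[[-0.001,0,0],0],[[-0.002,0,0],0],[[-0.003,0,0],0],[[-0.004,0,0],0],[[-0.005,0,0],0],[[-0.006,0,0],0],[[-0.006,0,0],0],[[-0.006,0,0],0]]'; python3 -c "
from h import *
go(.4826,.3049,.060,100.45)"
```

```text
time: 13.25
tcp_pos: [0.4941, 0.2371, 0.059]
tool_rot: [-2.012, -2.413, 0.0]
wrist_force: [-1.3, 4.5, -0.7]
grip_width: -0.001
time: 14.05
tcp_pos: [0.4944, 0.2351, 0.0591]
tool_rot: [-2.006, -2.415, -0.004]
wrist_force: [-4.4, 15.5, 1.5]
grip_width: -0.002
shift [ 0.0708  0.0012 -0.0007] turn 0.0019 now [0.4944 0.2351 0.0591] head 100.56 F [-4.4 15.5  1.5] w -0.002 t 14.05
```

```bash
python3 -m pendant '[[[-0.001,0,0],0],[[-0.002,0,0],0],[[-0.002,0,0],0],[[-0.002,0,0],0],[[-0.002,0,0],0],[[-0.002,0,0],0],[[-0.002,0,0],0],[[-0.002,0,0],0]]'
```

```text
time: 14.85
tcp_pos: [0.4945, 0.2348, 0.0592]
tool_rot: [-2.003, -2.415, -0.005]
wrist_force: [-5.6, 19.6, -0.3]
grip_width: 0.002
```

At the stop (0.3 mm of motion for 4 N more). Retreat and let it spring back.

```bash
python3 -m pendant '[[[0.01,0,0],0],[[0.02,0,0],0],[[0.03,0,0],0],[[0.04,0,0],0],[[0.05,0,0],0],[[0.06,0,0],0],[[0.07,0,0],0],[[0.075,0,0],0]]';python3 -m pendant '[[[0,0,-0.04],0],[[0,0,-0.09],0],[[-0.02,0,-0.12],0],[[-0.06,0,-0.13],0],[[-0.11,0,-0.13],0],[[-0.16,0,-0.13],0],[[-0.18,0,-0.13],0],[[-0.18,0,-0.13],0]]' 0.75
cat > w.py <<'E'
from h import *
import sys
bot.read_camera('wrist');go(.53,.05,.19,100.45)
cal=bot.get_calibration('wrist');a=bot.read_camera('wrist')
np.savez('pics/%s.npz'%sys.argv[1],a=a,K=cal['camera_matrix'],V=cal['view'])
cv2.imwrite('pics/%s.png'%sys.argv[1],a[...,::-1])
E
python3 w.py 6
```

```text
time: 15.65
tcp_pos: [0.4817, 0.3045, 0.0588]
tool_rot: [2.011, 2.414, 0.0]
wrist_force: [-0.1, -0.5, 0.1]
grip_width: 0.005
time: 16.45
tcp_pos: [0.5148, 0.1223, 0.1893]
tool_rot: [2.018, 2.406, -0.001]
wrist_force: [0.3, 1.6, -0.0]
grip_width: 0.751
shift [-0.0763  0.0021 -0.0008] turn -0.005 now [0.5145 0.1248 0.1891] head 100.16 F [ 0.2  0.9 -0. ] w 0.754 t 16.5
```

View pics/6.png

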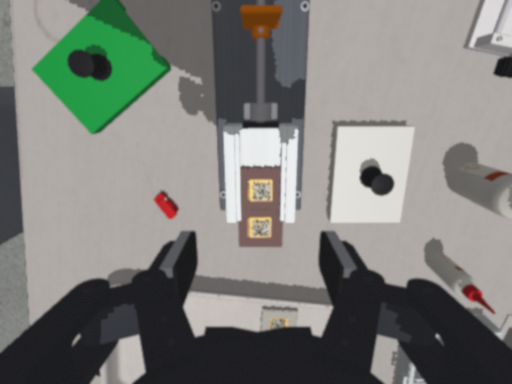

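The tab has sprung back (260,18). The board (columns 239-283, rows 166-247) sticks out of the nest front (about row 221).

Run:
```python
from h import *
d=np.load('pics/6.npz');cal=dict(camera_matrix=d['K'],view=d['V'])
f=cv2.cvtColor(d['a'],cv2.COLOR_RGB2HSV).astype(int)
print(d['a'][240,262],d['a'][210,246],d['a'][252,262])
m=np.zeros(f.shape[:2],bool);s=np.s_[155:260,225:300];m[s]=(f[s][...,2]<135)&((f[s][...,0]<12)|(f[s][...,0]>165))&(f[s][...,1]>60);m=big(m)
p=np.argwhere(m)[:,::-1];print(p.min(0),p.max(0))
w=np.array([onz(cal,q,.039)[:2] for q in p],np.float32);r=cv2.minAreaRect(w);print(r)
u=np.array([.1813,-.9834]);fr=w[w@u>(w@u).max()-.0015].mean(0);print("front mid",fr,"wall end",onz(cal,[232,222],.05),onz(cal,[289,222],.05))
g=fr-.017*u;print("grip",g);go(g[0],g[1],.028,100.45)
```

```text
[121  95  92] [120  95  91] [172 168 165]
[241 169] [280 244]
((0.5221129059791565, 0.08862379193305969), (0.043146323412656784, 0.08650775998830795), 10.149751663208008)
front mid [0.5296719 0.0468957] wall end [0.49447492 0.07193193 0.05      ] [0.5537336  0.08254338 0.05      ]
grip [0.52658981 0.0636135 ]
shift [-0.064   0.0008  0.161 ] turn -0.0026 now [0.5143 0.1264 0.189 ] head 100.3 F [ 0.6  0.1 -0.4] w 0.75 t 16.55
```

```bash
python3 -m pendant '[[[-0.035,0.001,0.02],-0.002],[[-0.067,0.001,0.05],-0.002],[[-0.067,0.001,0.09],-0.002],[[-0.067,0.001,0.13],-0.002],[[-0.067,0.001,0.15],-0.002],[[-0.067,0.001,0.16],-0.002],[[-0.067,0.001,0.16],-0.002],[[-0.067,0.001,0.16],-0.002]]';python3 -c "
from h import *
go(.527,.0602,.029,100.45)"; python3 -m pendant '[[[0,0,0],0],[[0,0,0],0],[[0,0,0],0],[[0,0,0],0],[[0,0,0],0],[[0,0,0],0],[[0,0,0],0],[[0,0,0],0]]' 0;python3 -c "
from h import *
go(.527,.0602,.029,100.45)
a=bot.read_camera('side')[130:230,180:310]
cv2.imwrite('pics/7.png',cv2.resize(a,None,fx=5,fy=5,interpolation=3)[...,::-1])"
```

```text
time: 17.35
tcp_pos: [0.5278, 0.0615, 0.0296]
tool_rot: [2.008, 2.416, 0.001]
wrist_force: [0.4, 0.1, -0.3]
grip_width: 0.752
shift [-0.0011 -0.001   0.0006] turn 0.0017 now [0.5278 0.0615 0.0296] head 100.54 F [ 0.4  0.1 -0.3] w 0.752 t 17.35
time: 18.15
tcp_pos: [0.5281, 0.0612, 0.0304]
tool_rot: [2.008, 2.414, 0.003]
wrist_force: [-1.1, 0.9, 5.2]
grip_width: 0.548
shift [-0.0007 -0.0013  0.0014] turn 0.0009 now [0.5281 0.0612 0.0304] head 100.5 F [-1.1  0.9  5.2] w 0.548 t 18.15
```

View pics/7.png

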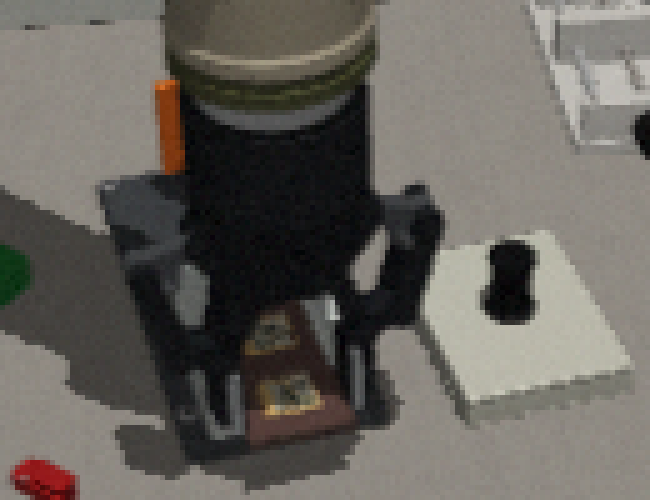

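```bash
python3 -m pendant '[[[-0.006,0,0],0],[[-0.015,0,0],0],[[-0.025,0,0],0],[[-0.037,0,0],0],[[-0.05,0,0],0],[[-0.062,0,0],0],[[-0.072,0,0],0],[[-0.076,0,0],0]]';python3 -m pendant '[[[0,0,-0.01],0],[[0,0,-0.03],0],[[0,0,-0.06],0],[[0,0,-0.07],0],[[0,0,-0.07],0],[[0,0,-0.07],0],[[0,0,-0.07],0],[[0,0,-0.07],0]]'; python3 -c "
from h import *
go(.527,.0602,.029,100.45)
a=bot.read_camera('side')[100:340,130:370]; b=bot.read_camera('wrist')[100:340,130:370]
cv2.imwrite('pics/8.png',cv2.resize(np.hstack([a,b]),None,fx=1.6,fy=1.6,interpolation=3)[...,::-1])"
```

```text
time: 19.0
tcp_pos: [0.5412, -0.0162, 0.0287]
tool_rot: [2.012, 2.413, -0.001]
wrist_force: [0.2, -0.2, -0.1]
grip_width: 0.547
time: 19.8
tcp_pos: [0.5407, -0.014, 0.098]
tool_rot: [-2.008, -2.414, 0.002]
wrist_force: [0.4, 0.2, -1.1]
grip_width: 0.548
shift [0.0754 0.0001 0.069 ] turn 0.0007 now [ 0.5407 -0.014   0.098 ] head 100.49 F [ 0.4  0.2 -1.1] w 0.548 t 19.8
```

View pics/8.png

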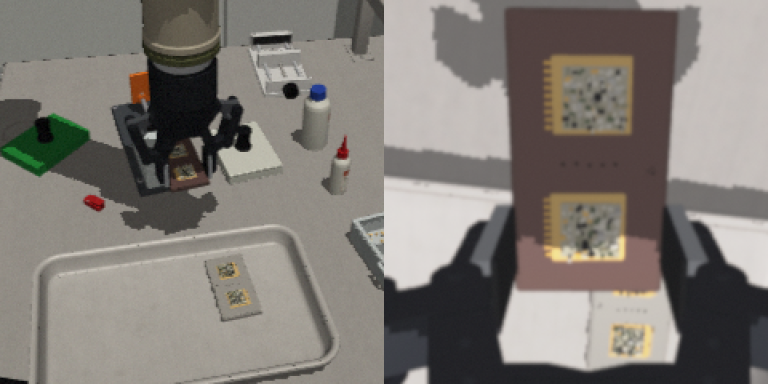

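Board is held cleanly, drawn out. Now I carry it to the free half of the pan.

```bash
python3 -c "
from h import *
go(.4497,-.176,.098,93.3)"
```

```text
shift [-0.1426 -0.1191  0.0004] turn 0.1253 now [ 0.5408 -0.0141  0.0982] head 100.48 F [ 0.3  0.3 -0.7] w 0.546 t 19.9
```

```bash
python3 -m pendant '[[[-0.02,-0.015,0],0.02],[[-0.05,-0.04,0],0.05],[[-0.08,-0.065,0],0.08],[[-0.11,-0.09,0],0.11],[[-0.13,-0.11,0],0.125],[[-0.143,-0.119,0],0.125],[[-0.143,-0.119,0],0.125],[[-0.143,-0.119,0],0.125]]'; python3 -m pendant '[[[0,0,0.02],0],[[0,0,0.045],0],[[0,0,0.07],0],[[0,0,0.082],0],[[0,0,0.085],0],[[0,0,0.085],0],[[0,0,0.085],0],[[0,0,0.085],0]]'; python3 -c "
from h import *
go(.4497,-.176,.00,93.3)"
```

```text
time: 20.7
tcp_pos: [0.4504, -0.1762, 0.0988]
tool_rot: [-2.157, -2.284, -0.0]
wrist_force: [0.4, 1.2, -0.2]
grip_width: 0.551
time: 21.5
tcp_pos: [0.4507, -0.1763, 0.0148]
tool_rot: [2.155, 2.284, 0.001]
wrist_force: [0.5, 0.7, -0.9]
grip_width: 0.548
shift [ 0.0004 -0.001   0.0148] turn 0.0006 now [ 0.4507 -0.1763  0.0148] head 93.34 F [ 0.5  0.7 -0.9] w 0.548 t 21.5
```

```bash
python3 -m pendant '[[[0,0,0.003],0],[[0,0,0.006],0],[[0,0,0.009],0],[[0,0,0.011],0],[[0,0,0.012],0],[[0,0,0.013],0],[[0,0,0.013],0],[[0,0,0.013],0]]'; python3 -m pendant '[[[0,0,0.0005],0],[[0,0,0.001],0],[[0,0,0.0015],0],[[0,0,0.002],0],[[0,0,0.002],0],[[0,0,0.002],0],[[0,0,0.002],0],[[0,0,0.002],0]]'
```

```text
time: 22.3
tcp_pos: [0.4502, -0.1763, 0.001]
tool_rot: [-2.156, -2.285, 0.0]
wrist_force: [-0.2, 0.2, -0.3]
grip_width: 0.546
time: 23.1
tcp_pos: [0.4503, -0.1763, -0.0006]
tool_rot: [2.156, 2.285, 0.0]
wrist_force: [-0.2, 0.4, 6.8]
grip_width: 0.545
```

```bash
python3 -m pendant '[[[0,0,-0.0005],0],[[0,0,-0.001],0],[[0,0,-0.001],0],[[0,0,-0.001],0],[[0,0,-0.01],0],[[0,0,-0.03],0],[[0,0,-0.06],0],[[0,0,-0.1],0]]' 0.7; python3 -m pendant '[[[0,0,-0.05],0],[[0,0,-0.08],0],[[-0.03,0,-0.08],0],[[-0.05,0,-0.08],0],[[-0.05,0,-0.08],0],[[-0.05,0,-0.08],0],[[-0.05,0,-0.08],0],[[-0.05,0,-0.08],0]]'
python3 - <<'E'
from h import *
go(.45,-.17,.1,93.3)
for c in("scene","side"):
    a=bot.read_camera(c);cal=bot.get_calibration(c);cv2.imwrite(f"pics/e_{c}.png",a[...,::-1])
    for n in("board","done_board"):
        for r in bot.cut_out(n,c):
            w=np.array([onz(cal,p,.007)[:2] for p in np.argwhere(r["pixels"])[:,::-1]],np.float32);print(c,n,r["conf"],np.round(cv2.minAreaRect(w)[0],3),cv2.minAreaRect(w)[1:])
a=cv2.imread("pics/e_scene.png")[100:330,130:380];b=cv2.imread("pics/e_side.png")[130:360,110:360]
cv2.imwrite("pics/9.png",cv2.resize(np.hstack([a,b]),None,fx=1.6,fy=1.6,interpolation=3))
E
```

```text
time: 23.9
tcp_pos: [0.4494, -0.1761, 0.0995]
tool_rot: [-2.155, -2.283, 0.001]
wrist_force: [0.9, 0.4, -0.4]
grip_width: 0.698
time: 24.7
tcp_pos: [0.453, -0.2253, 0.1788]
tool_rot: [-2.154, -2.285, -0.0]
wrist_force: [0.9, 0.0, -0.2]
grip_width: 0.703
shift [0.0553 0.0003 0.0789] turn 0.0014 now [ 0.453  -0.2253  0.1788] head 93.38 F [ 0.9  0.  -0.2] w 0.703 t 24.7
scene board 0.67 [ 0.45  -0.149] ((0.04699314758181572, 0.09454049915075302), 2.430025815963745)
scene done_board 0.55 [ 0.585 -0.108] ((0.04966457933187485, 0.09483259171247482), 6.929935932159424)
scene done_board 0.52 [0.643 0.136] ((0.08958202600479126, 0.12416867911815643), 11.539041519165039)
scene done_board 0.15 [0.786 0.016] ((0.026348110288381577, 0.10359488427639008), 37.50022506713867)
side board 0.9 [ 0.45  -0.153] ((0.050203826278448105, 0.09518533200025558), 2.350637912750244)
side done_board 0.84 [ 0.586 -0.112] ((0.05150766670703888, 0.09623317420482635), 4.482272624969482)
```

View pics/9.png

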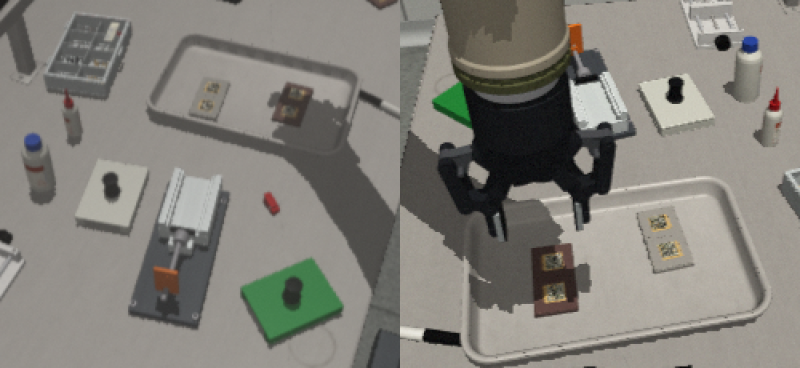

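The red board lies flat, component side up, at (0.45, -0.15) beside the grey one. The cover stands upright, the ejector is back at rest, the bystanders are unmoved and the arm is clear.

```bash
python3 -c "
from bench import bot
print(bot.close_job())"
```

```text
the job is handed in; nothing more can be done
None
```

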